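# Start the vibrating table and hold its dead-man paddle in the run range

## Robot

A 7-joint arm with a two-finger parallel gripper is mounted at the origin on a cart in front of the work surface, level with it; the furniture and walls round the work are solid. World frame = base frame: x ahead of the robot, y to its left, z up, the work surface at z = 0. Lengths are in m, angles in degrees, forces in N, time in s.
With the tool pointing down it reaches from about 0.425 to 0.95 m from the base axis. Payload 16.7 kg.
Tool frame: the origin (TCP) lies between the finger pads; the fingertips stand 25 mm ahead of it and the grasp point (between the pads) lies 6 mm ahead of it; z points along the fingers, y is the line along which they close (so a half turn about z gives the same grasp; the last joint's range is limited). The gripper opens to 94 mm and grips with 3 to 60 N. Pads are 16 mm wide; open, the fingers measure 119 mm over their backs; the gripper's body (75 mm by 177 mm) begins 78 mm behind the grasp point.
Start: joints at [-82.592, 24.414, 4.234, 92.017, -1.954, 63.644, -3.845], TCP at [0.186, 0.649, 0.23] pointing down, gripper open.
Joint ranges: [-163.25, 163.25], [-28.42, 122.38], [-70.27, 78.77], [12.13, 141.07], [-58.53, 238.53], [9.26, 117.41], [-156.51, 156.51]. Speed limits (degrees/s): [108.29, 108.29, 136.94, 136.94, 172.46, 172.46, 172.46].

## Interface

Orientations are given as a 3x3 rotation matrix whose columns are the frame's x, y, z axes.
In Python, from cell import arm, camera, calibration gives the robot as it stands.
- The arm moves only by the tool jog_arm, never from a script. Its argument "moves" is a list of rows, each an object with "twist": the turn, a rotation vector about the tool's x, y, z in rad, a list of three; "xyz": the shift along the tool's x, y, z in cm, a list of three; "claw": the closure, from -1 (fully open) to 1 (shut). A call has 1 to 10 rows; each row is the pose to reach, as a shift and turn from the pose commanded when the call began, along the tool's axes at that moment; what a row does not reach only later rows make up. A row lasts 1/10 s, in which the tool goes at most 50 mm and 8.59 degrees, less where a joint would pass 70% of its speed; a pose out of reach is approached as far as the arm can. A call with a gripper value outside its range is refused whole. The fingers move at their own pace and stop on an object; "grip_force" is the grip in N (left out, the last holds). Time passes only in rows, so rows that repeat a pose let the fingers close. It gives the time, the measured TCP pose, the force, the opening and the grip force at its end, in the units of the state.
- arm.read_state(): the state, without advancing time (a new reading comes with each control period).
- camera(name): name is "side" or "top"; returns the picture (400x640x3 uint8, red, green, blue); there is no depth.
- calibration(name): a dict with "camera_matrix" (3x3 intrinsics, pixels), "rvec" (rotation vector, rad) and "tvec" (3), from world to camera coordinates, as OpenCV has them. Camera axes: x right, y down, z forward; pixel columns grow to the right and rows downward; lengths in m; the calibration is good to about 2 mm. A picture is of the moment at which its call begins. calibration takes no time and is no camera call.
- arm.finish_job(): hands the job in; it is judged then, once.
The state is a dict: "t": time; "joint_positions": joint angles; "qd": joint speeds; "effort": joint torques, N m; "tcp_pos": TCP position; "ee_rot": TCP orientation; "force": force on the tool from outside, world axes, zero at the start; "wrist_torque": the same for the moment, N m; "opening": finger opening in m; "grip_force": force on a finger pad.
Only numpy, scipy, OpenCV 4.12 (cv2) and the standard library are available. Lean on these libraries where they do the work, as an engineer would, in place of code of your own. Each camera call takes 0.05 s, during which the arm holds its last target. There are 200 camera calls.

## Task

Run the small vibrating table: press the green start button fully down and let it come back up, then press the yellow dead-man paddle down until its pointer stands in the green part of the scale and keep holding it there, finishing while still holding it. Never push the paddle down to its bottom stop, never press the red stop button, and leave the sample can in its nest and the stopwatch where they are.

Things in the scene. Friction and masses are not known exactly. Their poses are not given: they have to be found in the camera images.
- start_button (a joint): travel of the green start button, a spring push button 32 mm across: 0 up, 0.007 m fully down; about 6 N presses it fully down, and it springs back up when let go
- start_button_top (a point): centre of the green button's top face, on a white-topped grey station 76 x 76 x 42 mm that is fixed to the bench; pressed vertically down
- stop_button (a joint): travel of the red stop button, as the green one; must not be pressed
- stop_button_top (a point): centre of the red button's top face, on a yellow-topped grey station 76 x 76 x 42 mm; the two stations stand left and right of the paddle and may have changed places
- deadman (a joint): angle of the yellow dead-man paddle: 0 at rest (sloping up 0.15 rad towards its free end), grows as it is pressed, 0.30 rad at the bottom stop. The green part of the scale is 0.10 to 0.22 rad (middle 0.16: the pad's centre is then about 18 mm lower than at rest and about as high as the hinge); white above, red below. A spring pushes it back up: about 5 N at the pad's centre moves it off rest, about 9 N holds it at 0.16, about 12 N at the stop. It springs up when let go
- paddle_pad (a point): centre of the top face of the paddle's yellow pad (46 mm long, 50 mm wide, black ribs), the place to press down; moves with the paddle, at rest about 88 mm above the bench. The hinge lies 110 mm away from it towards the table, 66 mm above the bench. A scale column 22 mm wide, up to 86 mm above the bench, stands with its middle 50 mm to the right (-y of the shaker) of the pad's centre
- shaker: the vibrating table, fixed to the bench: blue housing 200 x 200 mm with an aluminium plate whose top is 89 mm above the bench; origin under the housing's centre at bench height; its -x axis points to the side with the paddle, which reaches 240 mm from the origin
- nest (a point): centre of the plate's rubber nest ring (inner diameter 61 mm, 10 mm high), at the plate's top
- can_mid (a point): centre, half-way up, of the open aluminium sample can (56 mm across, 30 mm high, loose) that stands in the nest; leave it
- stopwatch_b: black stopwatch, 70 x 58 x 16 mm, lying loose on the bench; origin at the centre of its underside; leave it
Mind the look-alikes: they are no part of the job. Leave any blue or brown look-alike of the part that bears can_mid alone.

How it is judged:
By the outcome, as a careful person would: the job done as asked, in the order asked, and still so for the second after the job is handed in, while the arm keeps its last pose, push and grip.
It also fails if it takes over 40 s, if anything falls off the work surface, if the arm or the gripper's body presses on something with over 40 N, if the wrist force passes 120 N, or if a joint passes its speed limit or range.

## Working session

There is one attempt and no reset: what is moved stays moved. The work goes in short steps, Python scripts to look and compute and a tool call to move; the robot and the scene stay as the last step left them, time stands still between calls to the robot, and variables do not carry over. Pictures are saved under pics/ and viewed, at most 10 in all, crops included, and the job is handed in when it is done.

Besides the shell and the picture viewer there is one more tool, called after "Emit:" as a command line: name --argument value ..., lists and objects as JSON in quotes. jog_arm: Moves the arm, as the interface text tells. Its arguments: {"type":"object","properties":{"moves":{"type":"array"},"grip_force":{"type":"number"}},"required":["moves"]}

```bash
mkdir -p pics
python3 - <<'E'
from cell import arm,camera,calibration
import cv2
for n in("top","side"):
    cv2.imwrite(f"pics/{n}0.png",camera(n)[:,:,::-1]); c=calibration(n); print(n,c)
s=arm.read_state();print(s['t'],s['tcp_pos'],s['ee_rot'],s['force'],s['opening'])
E
```

```text
top {'camera_matrix': array([[466.28302087,   0.        , 321.03990278],
       [  0.        , 466.28302087, 203.96719547],
       [  0.        ,   0.        ,   1.        ]]), 'rvec': array([ 2.14693475, -2.14957323,  0.14097851]), 'tvec': array([0.06565974, 0.65880979, 1.30867217])}
side {'camera_matrix': array([[444.48314274,   0.        , 316.86249168],
       [  0.        , 444.48314274, 200.49494797],
       [  0.        ,   0.        ,   1.        ]]), 'rvec': array([ 0.14795826, -2.66797681,  1.53325878]), 'tvec': array([0.62255087, 0.08106912, 1.23370458])}
0.1 [0.18569388 0.6485559  0.22985553] [[-9.61372456e-01  2.75250698e-01 -2.32524628e-04]
 [ 2.75250779e-01  9.61371753e-01 -1.16667223e-03]
 [-9.75847378e-05 -1.18560914e-03 -9.99999292e-01]] [ 0.35726731  0.32734936 -0.90382288] 0.09403719032356155
```

View pics/top0.png

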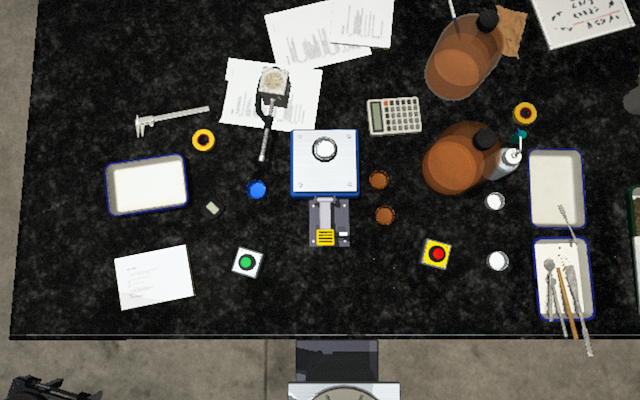

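View pics/side0.png

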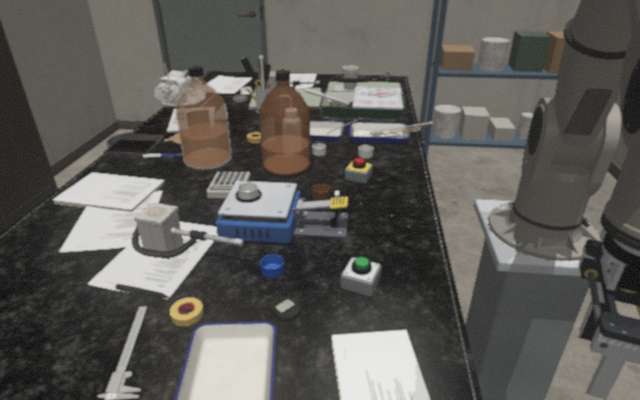

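The top view shows the green button at about (246,262) on the white station to the left. The yellow pad is at (325,237), the red button at (437,254) on the yellow station, and the shaker at (324,163). In the side view the green button is at (362,265) and the pad at (340,202). Next I'll triangulate these.

```bash
cat > h.py <<'E'
import cv2,numpy as np
from cell import arm,camera,calibration
def P(n):
    c=calibration(n);R=cv2.Rodrigues(c['rvec'])[0];return c['camera_matrix']@np.c_[R,c['tvec']]
def blob(im,lo,hi,win):
    x0,y0,x1,y1=win
    m=cv2.inRange(cv2.cvtColor(im,cv2.COLOR_RGB2HSV)[y0:y1,x0:x1],lo,hi)
    n,l,s,c=cv2.connectedComponentsWithStats(m);k=1+np.argmax(s[1:,4])
    q=np.argwhere(cv2.dilate(np.uint8(l==k),np.ones((1,1))))[:,::-1]
    h=cv2.convexHull(q.astype(np.int32)); r=cv2.minAreaRect(h)
    return c[k]+[x0,y0],s[k,4],np.array(r[0])+[x0,y0],r[1],r[2]
def tri(a,b):
    X=cv2.triangulatePoints(P("top"),P("side"),np.float64(a).reshape(2,1),np.float64(b).reshape(2,1));X=(X[:3]/X[3]).ravel()
    e=(P("top")@np.r_[X,1]);return X,e[:2]/e[2]-a
def onz(n,p,z):
    M=P(n);A=np.c_[M[:,:2],M[:,2]*z+M[:,3]];v=np.linalg.solve(A,[p[0],p[1],1]);return v[:2]/v[2]
E
python3 - <<'E'
from h import *
t=camera("top");s=camera("side")
G=((45,120,50),(80,255,255));Y=((20,140,90),(35,255,255));B=((100,120,60),(125,255,255));R=((0,150,80),(8,255,255))
g1=blob(t,*G,(225,240,270,285));g2=blob(s,*G,(335,245,390,300))
y1=blob(t,*Y,(305,215,345,255));y2=blob(s,*Y,(322,190,355,215))
r1=blob(t,*R,(415,235,460,275))
b1=blob(t,*B,(280,120,370,205))
for n,v in zip("g1 g2 y1 y2 r1 b1".split(),(g1,g2,y1,y2,r1,b1)):print(n,v)
print("green",tri(g1[0],g2[0]),onz("top",g1[0],.055))
print("pad",tri(y1[2],y2[2]),onz("top",y1[2],.088),onz("top",y1[0],.088)); print("red",onz("top",r1[0],.055))
print("shaker",onz("top",b1[2],.08),[onz("top",p,.08).round(3) for p in cv2.boxPoints((b1[2],b1[3],b1[4]))])
a=cv2.resize(t[210:290,220:360],None,fx=5,fy=5,interpolation=2);b=cv2.resize(s[170:300,290:400],None,fx=5,fy=5,interpolation=2)[:600]
cv2.imwrite("pics/a.png",a[:,:,::-1]);cv2.imwrite("pics/b.png",b[:,:,::-1])
E
```

```text
g1 (array([245.52727273, 261.84545455]), np.int32(110), array([245.75000191, 261.75000191]), (10.60660171508789, 11.31370735168457), 45.0)
g2 (array([361.66666667, 262.23684211]), np.int32(114), array([361.39999962, 262.70000076]), (12.074766159057617, 11.627553939819336), 26.56505012512207)
y1 (array([325.29929577, 236.88380282]), np.int32(284), array([325., 237.]), (16.0, 18.0), 90.0)
y2 (array([342.71428571, 206.57142857]), np.int32(7), array([342.5, 206.5]), (1.0, 5.0), 90.0)
r1 (array([437.61538462, 253.17307692]), np.int32(104), array([437.70000267, 253.10000038]), (11.180339813232422, 10.28591251373291), 26.56505012512207)
b1 (array([322.64497041, 177.15680473]), np.int32(676), array([324.03536606, 163.05112076]), (67.02452850341797, 69.16213989257812), 89.01223754882812)
green (array([0.49193001, 0.2779924 , 0.0618475 ]), array([-0.00090644,  0.0562638 ])) [0.49217716 0.27913195]
pad (array([0.55590655, 0.05358557, 0.07269891]), array([0.01986405, 1.87686048])) [0.56018134 0.05367831] [0.56050368 0.05284453]
red [ 0.51609272 -0.26584187]
shaker [0.77231896 0.05598912] [array([0.87 , 0.157]), array([ 0.873, -0.042]), array([ 0.677, -0.043]), array([0.674, 0.153])]
```

View pics/a.png

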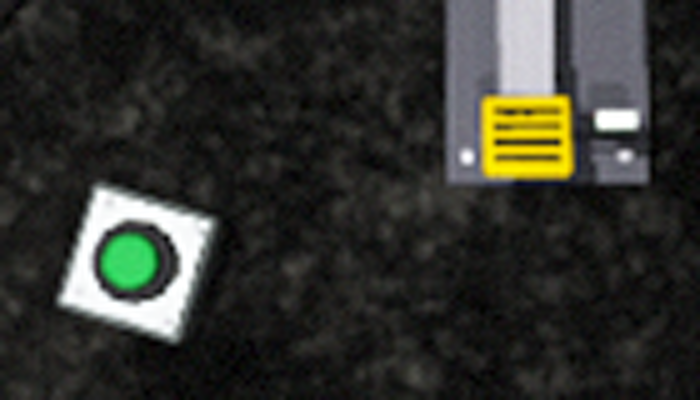

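View pics/b.png

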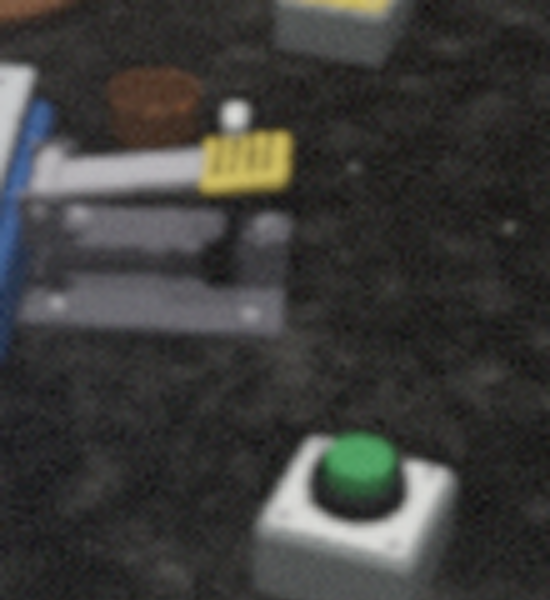

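Run:
```python
from h import *
print(tri((325,237),(339.4,201.5)),tri((245.6,261.8),(362.2,261.4)))
```

```text
(array([0.55954378, 0.05366489, 0.08762709]), array([0.00488275, 0.23787908])) (array([0.49145904, 0.27744414, 0.063917  ]), array([-0.00459226,  0.26050188]))
```

Emit:
jog_arm --moves '[{"twist": [0, 0, 0], "xyz": [-20, -13.5, 0], "claw": 1}, {"twist": [0, 0, 0], "xyz": [-20, -13.5, 0], "claw": 1}, {"twist": [0, 0, 0], "xyz": [-20, -13.5, 0], "claw": 1}, {"twist": [0, 0, 0], "xyz": [-20, -13.5, 0], "claw": 1}, {"twist": [0, 0, 0], "xyz": [-39.6, -27.1, 0], "claw": 1}, {"twist": [0, 0, 0], "xyz": [-39.6, -27.1, 0], "claw": 1}, {"twist": [0, 0, 0], "xyz": [-39.6, -27.1, 0], "claw": 1}, {"twist": [0, 0, 0], "xyz": [-39.6, -27.1, 0], "claw": 1}, {"twist": [0, 0, 0], "xyz": [-39.6, -27.1, 0], "claw": 1}, {"twist": [0, 0, 0], "xyz": [-39.6, -27.1, 0], "claw": 1}]'

```text
t: 1.2
tcp_pos: [0.494, 0.2757, 0.2307]
ee_rot: [[-0.96, 0.278, 0.001], [0.278, 0.96, -0.0], [-0.001, -0.0, -1.0]]
force: [-0.5, 0.7, -0.1]
opening: 0.0174
grip_force: 0.0
```

Emit:
jog_arm --moves '[{"twist": [0, 0, 0], "xyz": [0, 0, 4], "claw": 1}, {"twist": [0, 0, 0], "xyz": [0, 0, 8], "claw": 1}, {"twist": [0, 0, 0], "xyz": [0, 0, 11], "claw": 1}, {"twist": [0, 0, 0], "xyz": [0, 0, 12.5], "claw": 1}, {"twist": [0, 0, 0], "xyz": [0, 0, 12.5], "claw": 1}, {"twist": [0, 0, 0], "xyz": [0, 0, 12.5], "claw": 1}]'

```text
t: 1.8
tcp_pos: [0.4921, 0.2794, 0.1059]
ee_rot: [[-0.961, 0.275, -0.0], [0.275, 0.961, -0.0], [-0.0, -0.0, -1.0]]
force: [-0.5, 1.1, 0.3]
opening: 0.0005
grip_force: 0.0
```

Run:
```python
from h import *
s=camera("side");t=camera("top")
a=cv2.resize(s[190:310,300:440],None,fx=3.5,fy=3.5,interpolation=2);b=cv2.resize(t[190:310,190:360],None,fx=2.2,fy=2.2,interpolation=2)
o=np.zeros((420,490+374,3),np.uint8)[:, :864];o[:420,:490]=a;o[:264,490:]=b
cv2.imwrite("pics/c.png",cv2.resize(o,(800,389))[:,:,::-1]);q=arm.read_state();print(q['t'],q['tcp_pos'],q['force'],q['opening'])
```

```text
1.9 [0.49247479 0.27974678 0.10665673] [-0.3314268   0.85819497  0.23200757] 0.0005921663368833245
```

View pics/c.png

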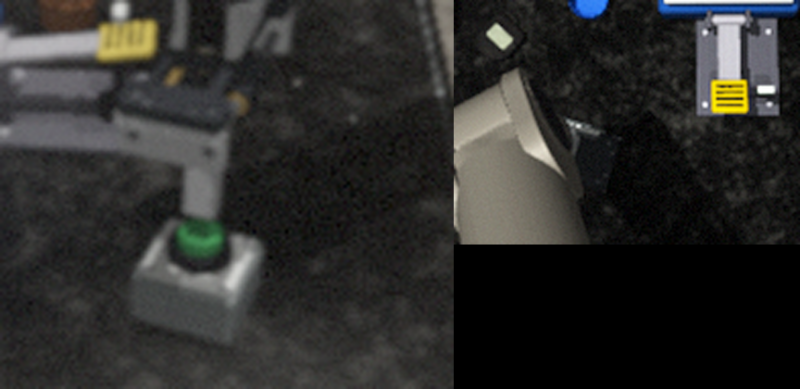

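The closed fingertips stand centred just above the green button (side crop about (201,215), button at (201,235)). Pressing now.

Emit:
jog_arm --moves '[{"twist": [0, 0, 0], "xyz": [0, 0, 1.0], "claw": 1}, {"twist": [0, 0, 0], "xyz": [0, 0, 1.7], "claw": 1}, {"twist": [0, 0, 0], "xyz": [0, 0, 2.0], "claw": 1}, {"twist": [0, 0, 0], "xyz": [0, 0, 2.0], "claw": 1}]'

```text
t: 2.3
tcp_pos: [0.492, 0.2796, 0.0853]
ee_rot: [[-0.961, 0.275, 0.0], [0.275, 0.961, 0.0], [-0.0, 0.0, -1.0]]
force: [1.4, 2.1, 4.3]
opening: 0.0006
grip_force: 2.3
```

Emit:
jog_arm --moves '[{"twist": [0, 0, 0], "xyz": [0, 0, 0.3], "claw": 1}, {"twist": [0, 0, 0], "xyz": [0, 0, 0.3], "claw": 1}, {"twist": [0, 0, 0], "xyz": [0, 0, 0.3], "claw": 1}]'

```text
t: 2.6
tcp_pos: [0.4921, 0.2796, 0.0832]
ee_rot: [[-0.961, 0.275, 0.0], [0.275, 0.961, 0.001], [-0.0, 0.001, -1.0]]
force: [-2.0, -0.5, 11.8]
opening: 0.0005
grip_force: 6.0
```

Emit:
jog_arm --moves '[{"twist": [0, 0, 0], "xyz": [0, 0, 0.1], "claw": 1}, {"twist": [0, 0, 0], "xyz": [0, 0, 0.2], "claw": 1}, {"twist": [0, 0, 0], "xyz": [0, 0, 0.2], "claw": 1}]'

```text
t: 2.9
tcp_pos: [0.4923, 0.2797, 0.0826]
ee_rot: [[-0.961, 0.276, 0.001], [0.276, 0.961, 0.001], [-0.0, 0.001, -1.0]]
force: [-9.4, -4.7, 40.9]
opening: 0.0002
grip_force: 20.2
```

The force shows the button on its stop, so it is fully down. Now I'll lift clear and look.

Emit:
jog_arm --moves '[{"twist": [0, 0, 0], "xyz": [0, 0, -4], "claw": 1}, {"twist": [0, 0, 0], "xyz": [0, 0, -8], "claw": 1}, {"twist": [0, 0, 0], "xyz": [0, 0, -10], "claw": 1}, {"twist": [0, 0, 0], "xyz": [-3, -5, -10], "claw": 1}, {"twist": [0, 0, 0], "xyz": [-5.5, -8.8, -10], "claw": 1}, {"twist": [0, 0, 0], "xyz": [-8, -12.5, -10], "claw": 1}, {"twist": [0, 0, 0], "xyz": [-10.5, -16.5, -10], "claw": 1}, {"twist": [0, 0, 0], "xyz": [-12.7, -19.9, -10], "claw": 1}, {"twist": [0, 0, 0], "xyz": [-12.7, -19.9, -10], "claw": 1}, {"twist": [0, 0, 0], "xyz": [-12.7, -19.9, -10], "claw": 1}]'

```text
t: 3.9
tcp_pos: [0.559, 0.0522, 0.1804]
ee_rot: [[-0.961, 0.277, -0.001], [0.277, 0.961, -0.0], [0.001, -0.0, -1.0]]
force: [-0.9, 0.2, -0.4]
opening: 0.0002
grip_force: 0.0
```

Run:
```python
from h import *
s=camera("side");camera("side")
G=((45,120,50),(80,255,255));g=blob(s,*G,(335,245,390,300));print(g)
a=cv2.resize(s[120:300,280:420],None,fx=3.3,fy=3.3,interpolation=2)
cv2.imwrite("pics/d.png",a[:,:,::-1]);q=arm.read_state();print(q['t'],q['tcp_pos'],q['force'],q['opening'])
```

```text
(array([361.77391304, 262.13913043]), np.int32(115), array([361.75, 262.25]), (11.31370735168457, 12.020814895629883), 45.0)
4.0 [0.55878777 0.0541464  0.18028374] [-0.08994777  1.68985539 -0.20394325] 0.0005688968373389504
```

View pics/d.png

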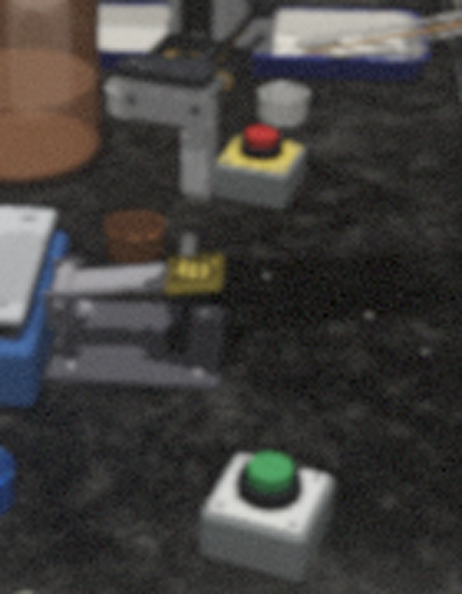

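The green button is back up at its original image position (362,262), and the fingertips stand over the pad (crop (197,195) above (195,272)).

Emit:
jog_arm --moves '[{"twist": [0, 0, 0], "xyz": [0, 0, 3], "claw": 1}, {"twist": [0, 0, 0], "xyz": [0, 0, 5], "claw": 1}, {"twist": [0, 0, 0], "xyz": [0, 0, 6.2], "claw": 1}, {"twist": [0, 0, 0], "xyz": [0, 0, 6.8], "claw": 1}, {"twist": [0, 0, 0], "xyz": [0, 0, 7.1], "claw": 1}, {"twist": [0, 0, 0], "xyz": [0, 0, 7.1], "claw": 1}]'

```text
t: 4.6
tcp_pos: [0.5593, 0.0536, 0.1099]
ee_rot: [[-0.962, 0.275, 0.0], [0.275, 0.962, 0.0], [0.0, 0.0, -1.0]]
force: [-2.7, 1.2, 5.5]
opening: 0.0006
grip_force: 2.5
```

Emit:
jog_arm --moves '[{"twist": [0, 0, 0], "xyz": [0, 0, 0.4], "claw": 1}, {"twist": [0, 0, 0], "xyz": [0, 0, 0.8], "claw": 1}, {"twist": [0, 0, 0], "xyz": [0, 0, 1.1], "claw": 1}, {"twist": [0, 0, 0], "xyz": [0, 0, 1.4], "claw": 1}, {"twist": [0, 0, 0], "xyz": [0, 0, 1.4], "claw": 1}, {"twist": [0, 0, 0], "xyz": [0, 0, 1.4], "claw": 1}]'

```text
t: 5.2
tcp_pos: [0.5591, 0.0534, 0.0963]
ee_rot: [[-0.961, 0.275, -0.0], [0.275, 0.961, 0.0], [0.0, 0.0, -1.0]]
force: [-6.5, 1.1, 8.2]
opening: -0.0
grip_force: 4.2
```

Run:
```python
from h import *
F=[]
for i in range(6):
    s=camera("side");q=arm.read_state();F.append(np.r_[q['tcp_pos'],q['force']])
print(q['t'],np.mean(F,0).round(4),np.std(F,0).round(4))
a=cv2.resize(s[160:250,300:400],None,fx=6,fy=6,interpolation=2)
cv2.imwrite("pics/e.png",a[:,:,::-1])
```

```text
5.5 [ 0.5591  0.0534  0.0964 -6.4244  0.8174  8.1081] [0.     0.     0.     0.5277 0.3529 0.283 ]
```

View pics/e.png

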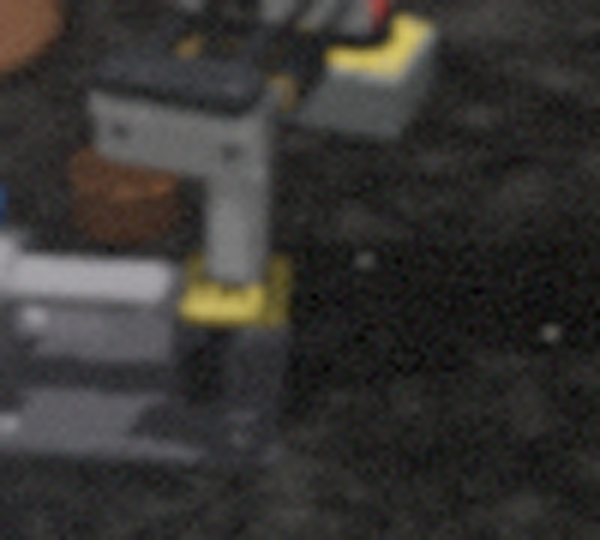

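The fingers are pressing the pad and the paddle arm looks about level (pad bottom at crop row 325, i.e. about row 214). I'll check the drop quantitatively from the pad's lower edge.

Run:
```python
from h import *
def edge(im,c0,c1):
    y=np.minimum(im[...,0],im[...,1]).astype(float)-im[...,2]   # yellowness
    out=[]
    for c in range(c0,c1):
        v=y[195:222,c];k=np.argmax(v);h=v.max()/2
        j=[i for i in range(len(v)-1) if v[i]>=h>v[i+1]][-1];out.append(195+j+(v[j]-h)/(v[j]-v[j+1]))
    return np.array(out).round(2)
a=cv2.imread("pics/side0.png")[:,:,::-1];b=camera("side")
print(edge(a,332,347));print(edge(b,332,347))
# predicted row shift of near pad edge (y+25mm) for angle th, hinge 0.11 ahead at z .066
for th in(.10,.12,.14,.16,.18,.2,.22,.24):
    r=[]
    for u in(0,th):
        A=.15-u;s,h=.11,.022-.11*np.sin(.15)-.008 # along-arm, normal offset (approx. underside)
        X=np.array([.669-s*np.cos(A)-h*np.sin(A)*-1,.0535+.025,.066+s*np.sin(A)+h*np.cos(A),1]);p=P("side")@X;r.append(p[:2]/p[2])
    print(th,(r[1]-r[0]).round(2))
```

```text
[208.4  208.44 208.26 208.37 208.15 207.94 207.8  207.82 207.68 207.55
 207.62 207.47 207.38 207.23 206.77]
[213.05 213.19 213.34 213.36 213.5  213.49 213.5  213.41 213.38 213.28
 213.15 213.29 213.88 213.91 213.76]
0.1 [0.24 3.53]
0.12 [0.24 4.23]
0.14 [0.22 4.93]
0.16 [0.19 5.62]
0.18 [0.14 6.32]
0.2 [0.07 7.01]
0.22 [-0.01  7.69]
0.24 [-0.11  8.38]
```

The three estimates are 0.13 rad from force, 0.15 from height and 0.16 from the image. All lie well inside the green band, and the arm is steady, so I'm handing in while still holding.

```bash
python3 -c "
from cell import arm
q=arm.read_state();print(q['t'],q['tcp_pos'],q['force']);print(arm.finish_job())"
```

```text
5.55 [0.55905369 0.05339301 0.0963942 ] [-6.48052753  0.58071408  8.8328377 ]
the job is handed in; nothing more can be done
None
```

I pressed the green button fully down and it came back up; the job was handed in at 5.55 s with the arm still holding the paddle at about 0.15 rad, inside the green part, though the button press reached 40.9 N at the fingertips, just over the 40 N limit set for the arm and gripper body.

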